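# Select the near right slot of a shift tower's H-gate

### The arm

A 6-joint arm with a two-finger parallel gripper is mounted at the origin on a cart in front of the work surface, level with it; the furniture and walls round the work are solid. World frame = base frame: x ahead of the robot, y to its left, z up, the work surface at z = 0. Lengths are in mm, angles in rad, forces in N, time in s.
With the tool pointing down it reaches from about 300 to 775 mm from the base axis. Payload 14.6 kg.
Tool frame: the origin (TCP) lies midway between the tips of the shut fingers; the grasp point (between the pads) lies 19 mm behind it (manip.hold_point_z is the distance from the TCP to the grasp point, in mm); z points along the fingers, y is the direction in which the jaws open and shut (so a half turn about z gives the same grasp; the last joint's range is limited). The gripper opens to 94 mm and grips with 3 to 60 N. Pads are 16 mm wide; open, the fingers measure 119 mm over their backs; the gripper's body (75 mm by 177 mm) begins 78 mm behind the grasp point.
Start: joints at [-1.252, 0.3, 1.521, -0, 1.321, -0.067], TCP at [206.958, -509.566, 205.446] pointing down, gripper open.
Joint ranges: [-3.03, 3.03], [-0.79, 2.21], [0.23, 2.52], [-1.04, 4.18], [0, 3.07], [-2.55, 2.55]. Speed limits (rad/s): [2.22, 2.22, 2.57, 3.14, 3.14, 3.14].

### API

Orientations are given as [roll, pitch, yaw] about the fixed x, y, z axes, in that order (R = Rz(yaw) Ry(pitch) Rx(roll)).
In Python, from cell import manip gives the robot as it stands.
- The arm moves only by the shell command python3 -m crank 'ROWS' [OPENING] [FORCE]. ROWS is JSON, a list of rows, each an object with "offset": the shift along the world's x, y, z in m, a list of three; "spin": the turn about the world's z in degrees. In form: [{"offset": [dx, dy, dz], "spin": spin}, ...]. A call has exactly 8 rows; each row is the pose to reach, as a shift and turn from the pose measured when the call began; what a row does not reach only later rows make up. A row lasts 1/12 s, in which the tool goes at most 41.7 mm and 7.16 degrees, less where a joint would pass 70% of its speed; a pose out of reach is approached as far as the arm can. A call with a gripper value outside its range is refused whole. OPENING is the opening, from 0 (shut) to 1 (fully open), set as the call begins (- or left out, the last holds). The fingers move at their own pace and stop on an object; FORCE is the grip in N (left out, the last holds). Time passes only in rows, so rows that repeat a pose let the fingers close, or fill a call up. It gives the time, the measured TCP pose, the force and the opening at its end, in the units of the state.
- manip.read_state(): the state, without advancing time (a new reading comes with each control period).
- manip.camera(name): name is "scene" or "side" or "wrist"; returns a dict with "pixels" (384x512x3 uint8, red, green, blue), "fx", "fy", "cx", "cy" (pixels), "extrinsics" (4x4, takes a point from world to camera coordinates); the wrist camera has in their place "hand_eye" (4x4, takes a point from camera to tool coordinates, whose origin is the TCP and whose axes are the flange's). Camera axes: x right, y down, z forward; pixel columns grow to the right and rows downward; lengths in mm; the calibration is good to about 2 mm. A picture is of the moment at which its call begins: read the wrist's pose just before it. There is no depth.
- manip.sign_off(): hands the job in, once; it reports no verdict.
Trained networks look in a picture, given as the dict that the camera call returned (one of the last four; its "shot" number tells which), for a name from the list of things; names that differ only in an ending like _2 or _b are one class to them, and where a whole thing is asked for, a point or a joint stands for the part that bears it (a point fixed in the world has none). Each returns a list of dicts, best first, with "conf" (0 to 1); they miss things now and then, are a little off and sometimes report something else, mostly with a low value. They report only what shows in the picture. A call takes as long as a camera call.
- manip.search_frame(picture, name): "location" ([x, y, z] in mm, in world coordinates, good to about 4 mm: the middle of the surface that is visible of it).
- manip.masks_of(picture, name): "mask" (384x512 bool, what is visible of it).
The state is a dict: "clock": time; "joints": joint angles; "qd": joint speeds; "effort": joint torques, N m; "eef_pos": TCP position; "eef_rot": TCP orientation; "wrist_force": force on the tool from outside, world axes, zero at the start; "moment": the same for the moment, N m; "finger_gap": finger opening in mm.
Only numpy, scipy, OpenCV 4.12 (cv2) and the standard library are available. Lean on these libraries where they do the work, as an engineer would, in place of code of your own. Each camera call takes 0.05 s, during which the arm holds its last target. There are 200 camera calls.

### The job

The shift tower's lever was left somewhere in the left-hand lane of its H-gate. Without gripping the knob, push it gently with the shut fingertips or the outside of the fingers: to neutral, across to the right-hand lane, then towards you until it is fully home in the near right slot (near and right as you face the tower from the robot). Leave the lever there, and do not disturb the loose parts standing round the tower.

Things in the scene. Friction and masses are not known exactly. Their poses are not given: they have to be found in the camera images.
- shift_tower: Bare aluminium gearbox shift tower, bolted down: flange 88 x 84 x 12 mm, above it a box of 64 x 60 mm (ribs at front and back, on its right side a shaft stub 47 mm from the centre), 134 mm high. Origin: centre of its underside, on the bench. x points to its far side, y to its left, z up; near, far, left and right are meant along these axes (yaw -0.4 to 0.5 from the robot's)
- gate (a point): Centre of the H-gate on top of the steel plate, 134 mm above the bench; axes as the tower's. A left and a right lane along x (centres 13 mm either side) are joined halfway by a cross slot along y (neutral). The lever's 10 mm steel stem comes up through it from a pivot 49 mm below and moves only along the H: two round-ended tongues let it change lanes only in neutral
- knob (a point): Centre of the black ball knob, 34 mm diameter, on top of the lever, 125 mm from the pivot, which lies 85 mm above the tower's origin. From the pivot, in the tower's axes: 125 mm * (sin(shift), -sin(cross)*cos(shift), cos(cross)*cos(shift)), so 195 to 210 mm above the bench. A fixed toggle clamp on the tower's near side has a red handle up to 150 mm above the bench: stay above it
- selector_cross (a joint): Sideways tilt of the lever, rad: -0.28 in the left lane, 0 halfway, +0.28 in the right lane; stops at -0.31 and +0.31. In a lane it has about 0.03 of play either way. The lever stays where it is left (friction: about 2 N at the knob, no spring)
- selector_shift (a joint): Fore-and-aft tilt of the lever, rad: -0.35 at the end of the near slots, 0 in neutral, +0.35 at the end of the far slots (solid stops). Crossing from lane to lane is possible within about 0.07 of 0 (the round tongue ends guide it in). Stays where it is left, friction about 2 N at the knob
- pinion: loose steel gear pinion, 45 mm diameter, 42 mm high, standing beside the work; origin at the centre of its underside; leave alone
- bearing: loose ball bearing, 52 mm diameter, 15 mm high, lying flat; origin at the centre of its underside; leave alone
- tape_roll: loose roll of blue tape, 68 mm diameter, 19 mm high; origin at the centre of its underside; leave alone

How it is judged (in metres and radians):
On the way:
1. the lever has crossed to the right lane in neutral, not yet in the near slot (value of joint selector_cross above 0.2 rad and value of joint selector_shift above -0.2 rad), for 0.05 s.
At the end, for the whole second after the job is handed in: The lever rests in the near right slot, within 0.05 rad (6 mm at the knob) of its end (value of joint selector_cross above 0.22 rad and value of joint selector_shift below -0.3 rad and velocity of joint selector_shift between -0.05 and 0.05 rad/s); the robot touches nothing.
It fails at once if the lever is gripped or pushed roughly: more than 30 N between fingers and lever (contact force between the fingers and selector_shift above 30 N).
It fails at once if the pinion was moved by more than 15 mm or lifted (distance of pinion from where it was at the start of the episode above 0.015 m).
It fails at once if the bearing was moved by more than 15 mm or lifted (distance of bearing from where it was at the start of the episode above 0.015 m).
It fails at once if the tape roll was moved by more than 15 mm or lifted (distance of tape_roll from where it was at the start of the episode above 0.015 m).
It also fails if it takes over 72 s, if anything falls off the work surface, if the arm or the gripper's body presses on something with over 40 N, if the wrist force passes 120 N, or if a joint passes its speed limit or range.

## Working session

There is one attempt and no reset: what is moved stays moved. The work goes in short steps, Python scripts to look and compute and a shell command to move; the robot and the scene stay as the last step left them, time stands still between calls to the robot, and variables do not carry over. Pictures are saved under pics/ and viewed, about 8 in all and at most 12, crops included, and the job is handed in when it is done.

```bash
mkdir -p pics; ls
cat > h.py <<'E'
import numpy as np, cv2
from cell import manip
def P(c):
    K=np.array([[c['fx'],0,c['cx']],[0,c['fy'],c['cy']],[0,0,1.]]); return K@np.array(c['extrinsics'])[:3]
def tri(P1,u1,P2,u2):
    X=cv2.triangulatePoints(P1,P2,np.array(u1,float).reshape(2,1),np.array(u2,float).reshape(2,1)); return (X[:3]/X[3]).ravel()
def proj(Pm,X):
    x=Pm@np.append(X,1); return x[:2]/x[2]
E
python3 - <<'E'
from h import *
cs={n:manip.camera(n) for n in('scene','side')}
cv2.imwrite('pics/a.png',np.hstack([cv2.resize(cs[n]['pixels'][:,:,::-1],(400,300)) for n in cs]))
for n in cs: cv2.imwrite(f'pics/{n}.png',cv2.resize(cs[n]['pixels'][:,:,::-1],(800,600)))
for n,c in cs.items():
    R=np.array(c['extrinsics']);print(n,'campos',(-R[:3,:3].T@R[:3,3]).round())
    for k in('shift_tower','knob','gate','pinion','bearing','tape_roll'):
        for r in manip.search_frame(c,k)[:2]: print(n,k,np.round(r['location'],1),round(r['conf'],2))
    for r in manip.masks_of(c,'knob')[:2]:
        m=np.argwhere(r['mask']); print('mask',k,len(m),m.mean(0)[::-1].round(1),m.min(0),m.max(0),r['conf'])
s=manip.read_state();print({k:np.round(s[k],3) for k in s})
E
```

```text
pics
scene campos [238. 985. 595.]
scene shift_tower [560.6 320.4  82.7] 0.92
scene knob [543.5 326.4 206. ] 0.67
scene knob [541.9 325.4 205.9] 0.41
scene gate [564.7 319.5  85.4] 0.89
scene pinion [715.1 333.9  30.7] 0.72
scene bearing [633.5 463.9   6.2] 0.55
scene tape_roll [526.1 463.2  13.7] 0.87
scene tape_roll [568.1 322.7  84.5] 0.46
mask tape_roll 237 [298.2 176.1] [165 291] [193 306] 0.75
side campos [ 374. -320.  555.]
side shift_tower [562.1 280.3  88.2] 0.56
side knob [541.2 305.6 201.4] 0.82
side gate [568.8 281.9  89.6] 0.95
side pinion [709.4 318.1  29.8] 0.91
side tape_roll [533.4 463.6  10.7] 0.93
mask tape_roll 317 [311.4 255.9] [247 301] [267 322] 0.7
mask tape_roll 3831 [252.5 254.4] [186 222] [303 283] 0.37
{'clock': np.float64(0.8), 'joints': array([-1.252,  0.3  ,  1.521,  0.   ,  1.321, -0.067]), 'qd': array([ 0.003, -0.   ,  0.001, -0.   , -0.001,  0.001]), 'effort': array([ 4.0000e-03, -5.3162e+01, -3.5291e+01,  7.1000e-02,  2.1000e-02,
        0.0000e+00]), 'eef_pos': array([ 206.984, -509.567,  205.466]), 'eef_rot': array([ 3.142, -0.   ,  0.386]), 'wrist_force': array([ 0.588, -0.191, -0.628]), 'moment': array([-0.019, -0.03 ,  0.023]), 'finger_gap': np.float64(93.956)}
```

View pics/scene.png

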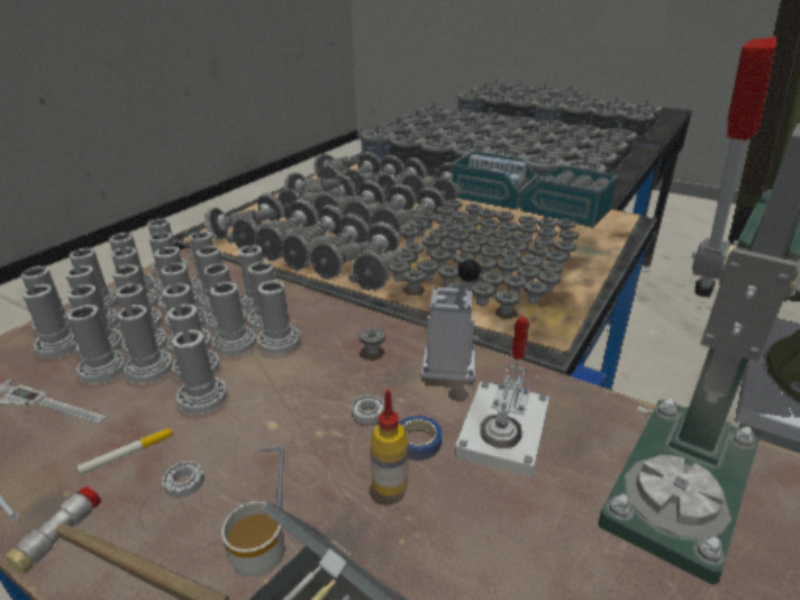

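View pics/side.png

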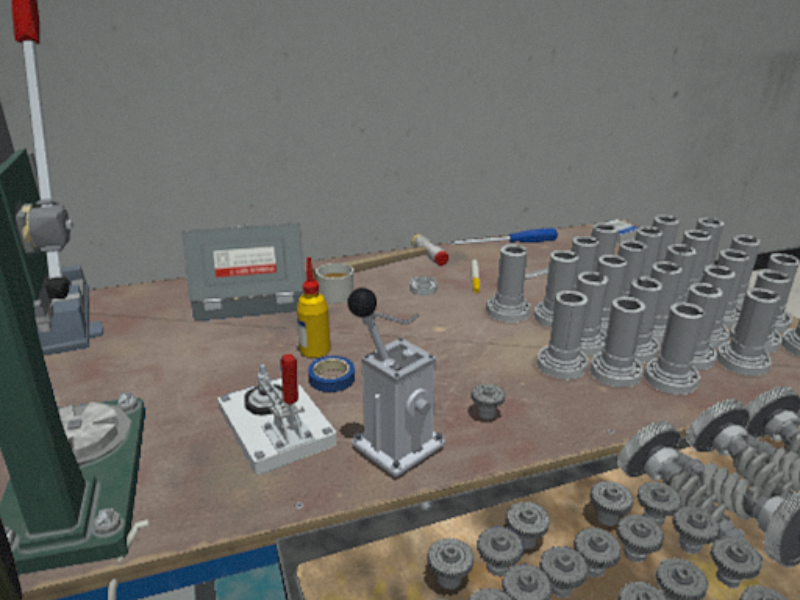

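The scene view shows the tower at (450,330) with the knob at (470,270). The side view has the tower at (400,400) and the knob at (362,303), leaning to the tower's near left. The side view's top "knob" mask was actually the pinion, so I'll locate the knob by its dark blob and zoom in for the tower's yaw.

Run:
```python
from h import *
cs={n:manip.camera(n) for n in('scene','side')}
box={'scene':(255,150,75),'side':(215,175,75)}
out=[];uv={}
for n,(x,y,w) in box.items():
    h=w*4//3+30; px=cs[n]['pixels'][y:y+h,x:x+w]
    out.append(cv2.resize(px[:,:,::-1],None,fx=400/w,fy=400/w,interpolation=cv2.INTER_CUBIC)[:600])
    g=px.max(2)[:40]; m=(g<55).astype(np.uint8)
    k,l,st,ce=cv2.connectedComponentsWithStats(m); i=1+st[1:,4].argmax()
    uv[n]=ce[i]+[x,y]; print(n,uv[n],st[i])
cv2.imwrite('pics/crop.png',np.hstack(out))
Pm={n:P(cs[n]) for n in cs}
X=tri(Pm['scene'],uv['scene'],Pm['side'],uv['side']);print(X,[proj(Pm[n],X)-uv[n] for n in cs])
np.savez('cams.npz',**Pm)
```

```text
scene [299.93641618 172.98843931] [ 38  16  16  15 173]
side [231.4375   193.359375] [  8  10  18  18 256]
[544.7396771  317.13343465 201.21466471] [array([0.18820918, 0.16284158]), array([ 0.18275511, -0.14815392])]
```

View pics/crop.png

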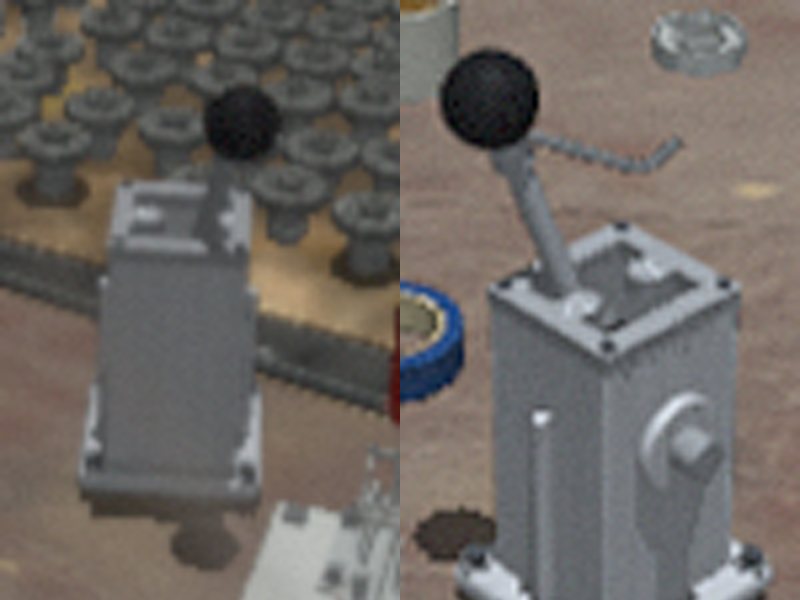

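Knob triangulates to (545,317,201), with a plausible height. The crop shows the plate's four top corners in both views: scene (252,250), (108,248), (247,190), (120,186) and side (490,293), (607,358), (738,288), (622,228).

```bash
cat > fit.py <<'E'
from h import *
from scipy.optimize import least_squares
d=np.load('cams.npz');s=400/75
sc={'nl':(252,250),'fl':(108,248),'nr':(247,190),'fr':(120,186)}
si={'nl':(90,293),'nr':(207,358),'fr':(338,288),'fl':(222,228)}
U={k:np.array([np.array(sc[k])/s+(255,150),np.array(si[k])/s+(215,175)])-.5*0 for k in sc}
for k in U: print(k,tri(d['scene'],U[k][0],d['side'],U[k][1]).round(1))
sg={'nl':(-1,1),'fl':(1,1),'nr':(-1,-1),'fr':(1,-1)}
def model(p,k):
    c,n=np.cos(p[2]),np.sin(p[2]);a,b=sg[k][0]*p[4]/2,sg[k][1]*p[5]/2
    return np.array([p[0]+c*a-n*b,p[1]+n*a+c*b,p[3]])
def res(p):
    return np.concatenate([np.ravel([proj(d['scene'],model(p,k))-U[k][0],proj(d['side'],model(p,k))-U[k][1]]) for k in U]+[[(p[3]-134)/3,(p[4]-64)/3,(p[5]-60)/3]])
r=least_squares(res,[563,300,.0,134,64,60]);print(r.x.round(3),np.abs(r.fun).max())
x,y,w=r.x[:3];c,n=np.cos(w),np.sin(w)
K=np.array([544.7,317.1,201.2])-[x,y,85]
loc=np.array([c*K[0]+n*K[1],-n*K[0]+c*K[1],K[2]]);print('loc',loc,np.linalg.norm(loc),'shift',np.arcsin(loc[0]/125),'cross',np.arctan2(-loc[1],loc[2]))
E
python3 fit.py
```

```text
nl [540.4 305.5 132.1]
fl [598.1 335.  129.9]
nr [566.5 257.2 131.3]
fr [622.  283.3 130.5]
[5.81663e+02 2.95233e+02 4.55000e-01 1.31255e+02 6.30870e+01 5.74330e+01] 0.9148493298804491
loc [-23.57930684  35.89487423 116.2       ] 123.88246731170335 shift -0.18977145177958724 cross -0.2996072540334315
```

Run:
```python
from h import *
d=np.load('cams.npz')
def ground(Pm,u,z=0):
    u=np.array(u)*.64; A=np.array([Pm[0]-u[0]*Pm[2],Pm[1]-u[1]*Pm[2]]); return np.linalg.solve(A[:,:2],-A[:,3]-A[:,2]*z).round()
print('press base scene',[ground(d['scene'],u) for u in[(603,520),(720,580),(760,425),(660,400)]])
print('press base side',[ground(d['side'],u) for u in[(10,570),(125,550),(143,400)]])
print('press top handle', tri(d['scene'],np.array((757,60))*.64,d['side'],np.array((28,15))*.64), 'hinge',tri(d['scene'],np.array((712,260))*.64,d['side'],np.array((45,235))*.64))
print('column top px', ground(d['scene'],(790,140),300))
print('red clamp top',tri(d['scene'],np.array((520,322))*.64,d['side'],np.array((289,358))*.64))
T=lambda x,y:(581.7+np.cos(.455)*x-np.sin(.455)*y,295.2+np.sin(.455)*x+np.cos(.455)*y)
for n,p in dict(pre1=(-70,36),end1=(-25,36),left=(0,80),ctr=(0,0),right=(0,-35),far=(60,-35)).items(): print(n,np.round(T(*p)))
```

```text
press base scene [array([272., 473.]), array([140., 484.]), array([120., 186.]), array([257., 205.])]
press base side [array([149., 239.]), array([258., 229.]), array([276., 497.])]
press top handle [268.9640572  334.66120465 505.17495717] hinge [243.58312335 343.71038167 310.45427371]
column top px [ 189. -273.]
red clamp top [457.80661437 319.56709527 142.01672163]
pre1 [503. 297.]
end1 [543. 317.]
left [547. 367.]
ctr [582. 295.]
right [597. 264.]
far [651. 290.]
```

The tower fit is centre (582,295), yaw 0.455, with the lever at shift ≈ -0.19 and cross ≈ -0.29. That gives a 124 mm lever length against the stated 125, so the fit holds. The press stays clear of the path. I'm approaching the near side with the fingers shut.

```bash
python3 -m crank '[{"offset":[0.014,0.037,0.01],"spin":2},{"offset":[0.028,0.074,0.02],"spin":4},{"offset":[0.042,0.111,0.03],"spin":4},{"offset":[0.056,0.148,0.04],"spin":4},{"offset":[0.070,0.185,0.045],"spin":4},{"offset":[0.084,0.222,0.05],"spin":4},{"offset":[0.098,0.259,0.055],"spin":4},{"offset":[0.112,0.296,0.06],"spin":4}]' 0 20
python3 -m crank '[{"offset":[0.014,0.037,0],"spin":0},{"offset":[0.028,0.074,0],"spin":0},{"offset":[0.042,0.111,0],"spin":0},{"offset":[0.056,0.148,0],"spin":0},{"offset":[0.070,0.185,0],"spin":0},{"offset":[0.084,0.222,0],"spin":0},{"offset":[0.098,0.259,0],"spin":0},{"offset":[0.112,0.296,0],"spin":0}]'
```

```text
clock: 1.57
eef_pos: [319.0, -211.8, 265.9]
eef_rot: [3.141, -0.0, 0.455]
wrist_force: [-0.1, -0.6, 1.0]
finger_gap: 44.1
clock: 2.23
eef_pos: [431.3, 86.4, 266.2]
eef_rot: [3.141, -0.001, 0.455]
wrist_force: [1.0, -0.7, -0.6]
finger_gap: 0.5
```

```bash
python3 -m crank '[{"offset":[0.012,0.035,0],"spin":0},{"offset":[0.024,0.070,0],"spin":0},{"offset":[0.036,0.105,0],"spin":0},{"offset":[0.048,0.140,0],"spin":0},{"offset":[0.058,0.175,0],"spin":0},{"offset":[0.064,0.205,0],"spin":0},{"offset":[0.065,0.210,0],"spin":0},{"offset":[0.065,0.210,0],"spin":0}]'
python3 - <<'E'
from h import *
out=[]
s=manip.read_state();c=manip.camera('wrist')
cv2.imwrite('pics/w1.png',c['pixels'][:,:,::-1])
print(s['eef_pos'],s['eef_rot'],np.array(c['hand_eye']).round(2),c['fx'])
for r in manip.search_frame(c,'knob')[:2]: print(r)
for r in manip.search_frame(c,'shift_tower')[:2]: print(r)
E
```

```text
clock: 2.9
eef_pos: [496.0, 297.8, 265.3]
eef_rot: [3.141, 0.0, 0.458]
wrist_force: [-0.6, -0.0, 0.3]
finger_gap: 0.3
[496.02260629 297.7727081  265.34890505] [3.14066680e+00 1.20911760e-04 4.57613603e-01] [[  -0.     -0.96   -0.28   82.85]
 [   1.     -0.     -0.      0.81]
 [   0.     -0.28    0.96 -179.18]
 [   0.      0.      0.      1.  ]] 314.96737353199643
{'location': [545.7, 318.3, 214.3], 'conf': 0.76}
{'location': [576.1, 307.3, 134.2], 'conf': 0.68}
```

View pics/w1.png

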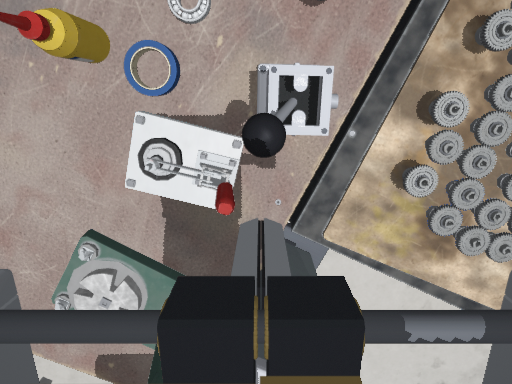

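The wrist view shows the knob at (264,135) straight ahead of the shut tips (262,225). The plate is square to the tool, and the red handle (226,195) is off to the left. I'll descend and push towards far.

```bash
python3 -m crank '[{"offset":[0,0,-0.03],"spin":0},{"offset":[0,0,-0.06],"spin":0},{"offset":[0,0,-0.076],"spin":0},{"offset":[0.004,0.002,-0.077],"spin":0},{"offset":[0.009,0.0045,-0.077],"spin":0},{"offset":[0.014,0.007,-0.077],"spin":0},{"offset":[0.018,0.009,-0.077],"spin":0},{"offset":[0.018,0.009,-0.077],"spin":0}]'
python3 -m crank '[{"offset":[0.003,0.0015,0],"spin":0},{"offset":[0.006,0.003,0],"spin":0},{"offset":[0.009,0.0045,0],"spin":0},{"offset":[0.012,0.006,0],"spin":0},{"offset":[0.014,0.007,0],"spin":0},{"offset":[0.016,0.008,0],"spin":0},{"offset":[0.018,0.009,0],"spin":0},{"offset":[0.018,0.009,0],"spin":0}]'
python3 - <<'E'
from h import *
c=manip.camera('wrist');cv2.imwrite('pics/w2.png',c['pixels'][:,:,::-1])
for r in manip.search_frame(c,'knob')[:1]: print(r)
E
```

```text
clock: 3.72
eef_pos: [515.4, 304.7, 190.4]
eef_rot: [3.14, -0.003, 0.454]
wrist_force: [0.5, -0.5, -0.9]
finger_gap: 0.4
clock: 4.38
eef_pos: [533.6, 313.9, 190.3]
eef_rot: [3.141, -0.003, 0.454]
wrist_force: [-1.7, -0.7, 0.6]
finger_gap: 0.5
{'location': [559.9, 326.2, 214.4], 'conf': 0.93}
```

View pics/w2.png

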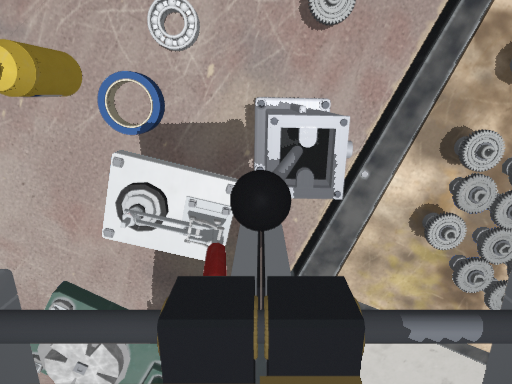

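The knob at (260,200) is touching the fingertips and has moved along its lane. It is about 7–9 mm short of neutral.

```bash
python3 -m crank '[{"offset":[0.002,0.001,0],"spin":0},{"offset":[0.004,0.002,0],"spin":0},{"offset":[0.006,0.003,0],"spin":0},{"offset":[0.0072,0.0036,0],"spin":0},{"offset":[0.0072,0.0036,0],"spin":0},{"offset":[0.0072,0.0036,0],"spin":0},{"offset":[0.0072,0.0036,0],"spin":0},{"offset":[0.0072,0.0036,0],"spin":0}]'
cat > knob.py <<'E'
from h import *
import sys
W={'scene':(290,150,70,40),'side':(225,165,70,60)}
T0=np.array([581.7,295.2]);c,n=np.cos(.455),np.sin(.455)
uv={};Pm={}
for k,(x,y,w,h) in W.items():
    im=manip.camera(k); Pm[k]=P(im); g=im['pixels'][y:y+h,x:x+w].max(2)
    N,l,st,ce=cv2.connectedComponentsWithStats((g<55).astype(np.uint8)); i=1+st[1:,4].argmax(); uv[k]=ce[i]+[x,y]; print(k,uv[k].round(1),st[i])
    cv2.imwrite(f'pics/k_{k}_{sys.argv[1]}.png',im['pixels'][:,:,::-1])
X=tri(Pm['scene'],uv['scene'],Pm['side'],uv['side']);K=X[:2]-T0;a,b=c*K[0]+n*K[1],-n*K[0]+c*K[1]
print(X.round(1),'loc',a.round(1),b.round(1),'shift',np.arcsin(a/125).round(3),'cross',np.arctan2(-b,X[2]-85).round(3))
for r in manip.search_frame(manip.camera('wrist'),'knob')[:1]: print(r)
E
python3 knob.py 1
```

```text
clock: 5.15
eef_pos: [540.6, 317.4, 190.2]
eef_rot: [3.14, -0.003, 0.454]
wrist_force: [-0.8, 0.3, 0.9]
finger_gap: 0.6
scene [292.7 171.5] [ 0 15  7 14 84]
side [243.3 188. ] [ 14  14  11  19 163]
[565.4 320.9 204.4] loc -3.4 30.2 shift -0.027 cross -0.248
{'location': [566.3, 330.3, 214.1], 'conf': 0.83}
```

Neutral is reached (shift ≈ 0, in the middle of the ±9 mm window). Next I back off and go round to the left of the knob.

```bash
python3 -m crank '[{"offset":[-0.010,-0.005,0],"spin":0},{"offset":[-0.020,-0.010,0],"spin":0},{"offset":[-0.029,0.010,0],"spin":0},{"offset":[-0.039,0.029,0],"spin":0},{"offset":[-0.026,0.036,0],"spin":0},{"offset":[-0.010,0.043,0],"spin":0},{"offset":[0.005,0.050,0],"spin":0},{"offset":[0.005,0.050,0],"spin":0}]'
sed -i "s/(290,150,70,40)/(278,150,40,45)/;s/(225,165,70,60)/(222,165,70,60)/" knob.py; python3 knob.py 2
```

```text
clock: 6.02
eef_pos: [547.1, 368.0, 189.7]
eef_rot: [3.14, -0.003, 0.454]
wrist_force: [0.5, -0.0, -0.3]
finger_gap: 0.2
scene [295.1 171.6] [16 17  4 11 33]
side [240.6 187.9] [ 10  14  18  19 254]
[559.8 320.1 205.6] loc -8.8 32.0 shift -0.07 cross -0.259
{'location': [568.4, 334.3, 214.8], 'conf': 0.61}
```

```bash
python3 -c "
import cv2
a=cv2.imread('pics/k_scene_2.png')[110:260,230:380];b=cv2.imread('pics/k_side_2.png')[120:270,180:330]
cv2.imwrite('pics/k2.png',cv2.resize(cv2.hconcat([a,b]),(800,400),interpolation=cv2.INTER_CUBIC))"
```

```text
(no output)
```

View pics/k2.png

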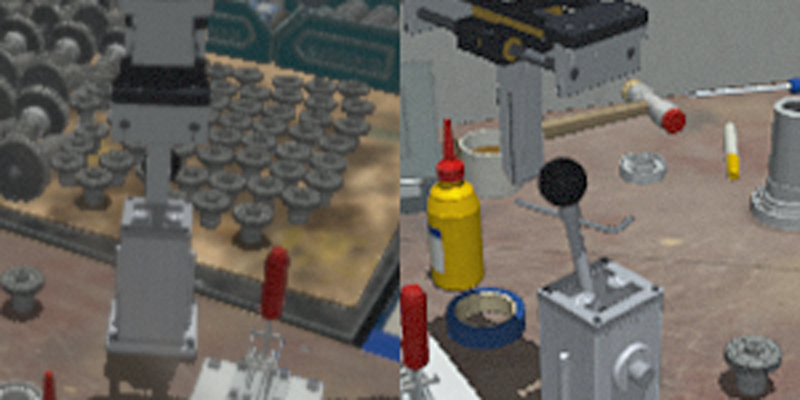

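The fingers stand left of the knob; the knob is at (563,182) in the side half of the crop and hidden in the scene half. The side camera alone gives the shift through the lane constraint.

```bash
cat > sh.py <<'E'
from h import *
from scipy.optimize import least_squares
d=np.load('cams.npz')
def knob(sh,cr,p=(581.7,295.2,.455)):
    l=125*np.array([np.sin(sh),-np.sin(cr)*np.cos(sh),np.cos(cr)*np.cos(sh)]);c,n=np.cos(p[2]),np.sin(p[2])
    return np.array([p[0]+c*l[0]-n*l[1],p[1]+n*l[0]+c*l[1],85+l[2]])
def solve(cam,uv): return least_squares(lambda q:proj(d[cam],knob(*q))-uv,[0,0.]).x.round(3)
if __name__=='__main__':
    print('start side',solve('side',(231.44,193.36)),'scene',solve('scene',(299.94,172.99)));print('now side',solve('side',(240.6,187.9)))
E
python3 sh.py
```

```text
start side [-0.208 -0.281] scene [-0.186 -0.306]
now side [-0.028 -0.276]
```

```bash
python3 -m crank '[{"offset":[0.003,-0.006,0],"spin":0},{"offset":[0.0055,-0.011,0],"spin":0},{"offset":[0.007,-0.0145,0],"spin":0},{"offset":[0.009,-0.018,0],"spin":0},{"offset":[0.0105,-0.0215,0],"spin":0},{"offset":[0.0125,-0.025,0],"spin":0},{"offset":[0.014,-0.0285,0],"spin":0},{"offset":[0.0155,-0.032,0],"spin":0}]'
python3 -m crank '[{"offset":[0.002,-0.0035,0],"spin":0},{"offset":[0.0035,-0.007,0],"spin":0},{"offset":[0.005,-0.0105,0],"spin":0},{"offset":[0.007,-0.014,0],"spin":0},{"offset":[0.0085,-0.0175,0],"spin":0},{"offset":[0.010,-0.0205,0],"spin":0},{"offset":[0.011,-0.0225,0],"spin":0},{"offset":[0.011,-0.0225,0],"spin":0}]'
python3 knob.py 3
```

```text
clock: 6.88
eef_pos: [560.8, 334.8, 190.2]
eef_rot: [3.14, -0.003, 0.454]
wrist_force: [-1.6, 2.3, 2.7]
finger_gap: 0.2
clock: 7.55
eef_pos: [572.1, 311.7, 190.1]
eef_rot: [3.14, -0.003, 0.454]
wrist_force: [0.5, -0.1, 0.3]
finger_gap: 0.6
scene [296.1 160.9] [17  6  4 10 21]
side [259.3 195.3] [ 28  21  19  19 259]
[579.7 276.3 209.6] loc -10.1 -16.1 shift -0.081 cross 0.129
{'location': [587.1, 293.1, 215.0], 'conf': 0.82}
```

```bash
python3 -c "
from sh import *
print(solve('side',(259.3,195.3)))"
```

```text
[-0.035  0.112]
```

```bash
python3 -m crank '[{"offset":[0.0015,-0.003,0],"spin":0},{"offset":[0.003,-0.006,0],"spin":0},{"offset":[0.0045,-0.009,0],"spin":0},{"offset":[0.0055,-0.011,0],"spin":0},{"offset":[0.0065,-0.013,0],"spin":0},{"offset":[0.007,-0.0145,0],"spin":0},{"offset":[0.007,-0.0145,0],"spin":0},{"offset":[0.007,-0.0145,0],"spin":0}]'
python3 knob.py 4 | tee o; python3 -c "
from sh import *
l=open('o').read().split('side [')[1].split(']')[0].split()
print(solve('side',np.array(l,float)))"
```

```text
clock: 8.42
eef_pos: [579.0, 297.5, 190.1]
eef_rot: [3.14, -0.003, 0.454]
wrist_force: [0.2, -0.6, -0.0]
finger_gap: 0.3
scene [296.2 159.2] [17  4  4 10 22]
side [265.7 200.1] [ 35  26  19  19 266]
[586.4 262.3 206.6] loc -10.3 -31.6 shift -0.082 cross 0.254
{'location': [590.4, 277.6, 213.2], 'conf': 0.7}
[-0.04   0.241]
```

```bash
python3 -m crank '[{"offset":[0.0008,-0.0015,0],"spin":0},{"offset":[0.0013,-0.0027,0],"spin":0},{"offset":[0.002,-0.004,0],"spin":0},{"offset":[0.002,-0.004,0],"spin":0},{"offset":[0.002,-0.004,0],"spin":0},{"offset":[0.002,-0.004,0],"spin":0},{"offset":[0.002,-0.004,0],"spin":0},{"offset":[0.002,-0.004,0],"spin":0}]'
python3 knob.py 5 | tee o; python3 -c "
from sh import *
l=open('o').read().split('side [')[1].split(']')[0].split()
print(solve('side',np.array(l,float)))
a=cv2.imread('pics/k_scene_5.png')[110:260,230:380];b=cv2.imread('pics/k_side_5.png')[140:260,200:320];b=cv2.resize(b,(150,150))
cv2.imwrite('pics/k5.png',cv2.resize(cv2.hconcat([a,b]),(800,400),interpolation=cv2.INTER_CUBIC))"
```

```text
clock: 9.28
eef_pos: [581.0, 293.6, 190.3]
eef_rot: [3.14, -0.003, 0.454]
wrist_force: [-0.4, 0.7, -0.5]
finger_gap: 0.2
scene [296.4 158.6] [17  4  4  9 20]
side [267.4 201.4] [ 36  27  19  19 268]
[588.  258.1 206.1] loc -10.6 -36.1 shift -0.085 cross 0.29
{'location': [593.4, 276.5, 215.8], 'conf': 0.67}
[-0.039  0.273]
```

View pics/k5.png

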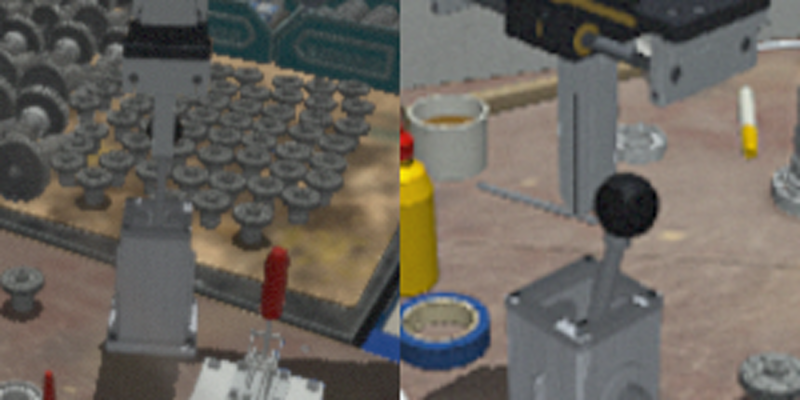

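The side half shows the stem in the right lane, with the knob at (626,205) and the fingers left of it; cross ≈ 0.27. Now I go round to the far side of the knob.

```bash
python3 -m crank '[{"offset":[-0.004,0.008,0],"spin":0},{"offset":[-0.009,0.018,0],"spin":0},{"offset":[0.008,0.026,0],"spin":0},{"offset":[0.024,0.033,0],"spin":0},{"offset":[0.041,0.041,0],"spin":0},{"offset":[0.048,0.026,0],"spin":0},{"offset":[0.055,0.010,0],"spin":0},{"offset":[0.063,-0.005,0],"spin":0}]'
python3 - <<'E'
from h import *
s=manip.read_state();print(s['eef_pos'])
cs={n:manip.camera(n) for n in('scene','wrist')}
print([ (r['location'],r['conf']) for r in manip.search_frame(cs['wrist'],'knob')[:1]])
a=cs['scene']['pixels'][100:260,220:380];b=cs['wrist']['pixels'][64:384,96:416]
g=cs['scene']['pixels'][150:195,278:318].max(2);N,l,st,ce=cv2.connectedComponentsWithStats((g<55).astype(np.uint8));i=1+st[1:,4].argmax();uv=ce[i]+[278,150]
import sh;print(uv,st[i],sh.solve('scene',uv))
cv2.imwrite('pics/f.png',np.hstack([cv2.resize(a,(400,400)),cv2.resize(b,(400,400))])[:,:,::-1])
E
```

```text
clock: 10.15
eef_pos: [643.9, 287.7, 190.1]
eef_rot: [3.14, -0.003, 0.455]
wrist_force: [-0.1, -0.7, -0.0]
finger_gap: -0.1
[643.89690725 287.74095551 190.06982311]
[([587.4, 290.0, 132.1], 0.97)]
[291.31386861 158.18978102] [  7   2  14  13 137] [-0.013  0.239]
```

View pics/f.png

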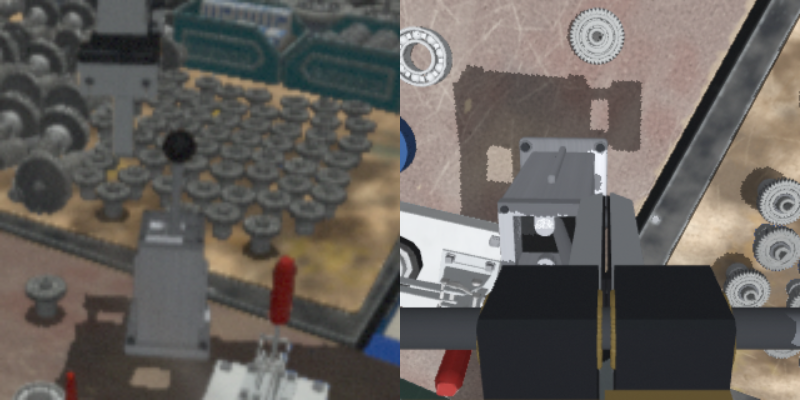

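The scene half shows the knob at (179,146) in neutral in the right lane, with the fingers on its far side. I'll pull towards near, dropping 8 mm because the knob gets lower at the end.

```bash
python3 -m crank '[{"offset":[-0.0055,-0.0027,-0.004],"spin":0},{"offset":[-0.011,-0.0054,-0.008],"spin":0},{"offset":[-0.016,-0.008,-0.008],"spin":0},{"offset":[-0.020,-0.0098,-0.008],"spin":0},{"offset":[-0.023,-0.0113,-0.008],"spin":0},{"offset":[-0.026,-0.0127,-0.008],"spin":0},{"offset":[-0.029,-0.0142,-0.008],"spin":0},{"offset":[-0.032,-0.0157,-0.008],"spin":0}]'
python3 -m crank '[{"offset":[-0.003,-0.0015,0],"spin":0},{"offset":[-0.006,-0.003,0],"spin":0},{"offset":[-0.009,-0.0045,0],"spin":0},{"offset":[-0.0115,-0.0057,0],"spin":0},{"offset":[-0.014,-0.007,0],"spin":0},{"offset":[-0.016,-0.008,0],"spin":0},{"offset":[-0.018,-0.009,0],"spin":0},{"offset":[-0.018,-0.009,0],"spin":0}]'
sed -i "s/(278,150,40,45)/(282,145,45,50)/" knob.py
python3 knob.py 6 | tee o; python3 -c "
from sh import *
t=open('o').read()
for k in('side','scene'): print(k,solve(k,np.array(t.split(k+' [')[1].split(']')[0].split(),float)))"
```

```text
clock: 10.97
eef_pos: [612.5, 271.2, 183.2]
eef_rot: [3.14, -0.005, 0.452]
wrist_force: [3.2, 1.2, 2.7]
finger_gap: 0.4
clock: 11.63
eef_pos: [594.1, 262.1, 183.0]
eef_rot: [3.14, -0.004, 0.452]
wrist_force: [1.6, 0.9, -0.2]
finger_gap: 0.3
scene [302.4 159.9] [ 14   8  14  15 142]
side [256.  208.2] [ 25  34  19  19 298]
[569.2 254.  201.5] loc -29.3 -31.5 shift -0.237 cross 0.264
{'location': [578.3, 282.0, 145.2], 'conf': 0.91}
side [-0.246  0.269]
scene [-0.232  0.244]
```

Force is low and shift is about -0.24. About 13 mm remains to the stop.

```bash
python3 -m crank '[{"offset":[-0.002,-0.001,0],"spin":0},{"offset":[-0.004,-0.002,0],"spin":0},{"offset":[-0.006,-0.003,0],"spin":0},{"offset":[-0.0075,-0.0037,0],"spin":0},{"offset":[-0.009,-0.0045,0],"spin":0},{"offset":[-0.0095,-0.0047,0],"spin":0},{"offset":[-0.0095,-0.0047,0],"spin":0},{"offset":[-0.0095,-0.0047,0],"spin":0}]'
python3 knob.py 7 | tee o; python3 -c "
from sh import *
t=open('o').read()
for k in('side','scene'): print(k,solve(k,np.array(t.split(k+' [')[1].split(']')[0].split(),float)))"
```

```text
clock: 12.5
eef_pos: [585.0, 257.3, 183.2]
eef_rot: [3.14, -0.004, 0.452]
wrist_force: [2.3, 0.8, -2.0]
finger_gap: 0.5
scene [306.5 161.4] [ 18  11  14  12 141]
side [251.4 211.8] [ 20  37  20  20 308]
[559.9 250.2 198.3] loc -39.4 -30.8 shift -0.321 cross 0.266
{'location': [569.9, 277.1, 146.4], 'conf': 0.78}
side [-0.331  0.272]
scene [-0.315  0.225]
```

Shift is about -0.32. I'll nudge on in small steps until the stop shows as a rise in force.

```bash
python3 -m crank '[{"offset":[-0.0005,-0.0002,0],"spin":0},{"offset":[-0.001,-0.0005,0],"spin":0},{"offset":[-0.0014,-0.0007,0],"spin":0},{"offset":[-0.0018,-0.0009,0],"spin":0},{"offset":[-0.0018,-0.0009,0],"spin":0},{"offset":[-0.0018,-0.0009,0],"spin":0},{"offset":[-0.0018,-0.0009,0],"spin":0},{"offset":[-0.0018,-0.0009,0],"spin":0}]'
```

```text
clock: 13.37
eef_pos: [583.2, 256.5, 183.2]
eef_rot: [3.14, -0.004, 0.452]
wrist_force: [2.0, 1.3, -1.6]
finger_gap: 0.5
```

```bash
python3 -m crank '[{"offset":[-0.0004,-0.0002,0],"spin":0},{"offset":[-0.0008,-0.0004,0],"spin":0},{"offset":[-0.001,-0.0005,0],"spin":0},{"offset":[-0.001,-0.0005,0],"spin":0},{"offset":[-0.001,-0.0005,0],"spin":0},{"offset":[-0.001,-0.0005,0],"spin":0},{"offset":[-0.001,-0.0005,0],"spin":0},{"offset":[-0.001,-0.0005,0],"spin":0}]'
```

```text
clock: 14.03
eef_pos: [582.2, 255.9, 183.2]
eef_rot: [3.14, -0.004, 0.452]
wrist_force: [2.9, 1.8, -2.7]
finger_gap: 0.6
```

```bash
python3 -m crank '[{"offset":[-0.0004,-0.0002,0],"spin":0},{"offset":[-0.0008,-0.0004,0],"spin":0},{"offset":[-0.001,-0.0005,0],"spin":0},{"offset":[-0.001,-0.0005,0],"spin":0},{"offset":[-0.001,-0.0005,0],"spin":0},{"offset":[-0.001,-0.0005,0],"spin":0},{"offset":[-0.001,-0.0005,0],"spin":0},{"offset":[-0.001,-0.0005,0],"spin":0}]'; python3 knob.py 8 | tee o; python3 -c "
from sh import *
t=open('o').read()
for k in('side','scene'): print(k,solve(k,np.array(t.split(k+' [')[1].split(']')[0].split(),float)))"
```

```text
clock: 14.7
eef_pos: [581.3, 255.5, 183.2]
eef_rot: [3.14, -0.005, 0.452]
wrist_force: [5.1, 2.8, -4.8]
finger_gap: 0.6
scene [307.8 161.9] [ 20  11  13  13 141]
side [249.7 213.1] [ 18  39  20  19 304]
[556.8 248.9 197.2] loc -42.8 -30.6 shift -0.349 cross 0.267
{'location': [568.8, 276.5, 146.8], 'conf': 0.59}
side [-0.361  0.271]
scene [-0.342  0.224]
```

The contact force rose to about 6 N horizontally and the shift reads -0.35, so the lever is on the stop. I'll back off to far, lift, and check.

```bash
python3 -m crank '[{"offset":[0.004,0.002,0],"spin":0},{"offset":[0.013,0.006,0],"spin":0},{"offset":[0.027,0.013,0],"spin":0},{"offset":[0.036,0.018,0.02],"spin":0},{"offset":[0.040,0.020,0.05],"spin":0},{"offset":[0.040,0.020,0.08],"spin":0},{"offset":[0.040,0.020,0.10],"spin":0},{"offset":[0.040,0.020,0.10],"spin":0}]'; python3 knob.py 9 | tee o; python3 -c "
from sh import *
t=open('o').read()
for k in('side','scene'): print(k,solve(k,np.array(t.split(k+' [')[1].split(']')[0].split(),float)))
c=manip.camera('side');w=manip.camera('scene')
for n in('pinion','bearing','tape_roll'): print(n,[(q['location'],round(q['conf'],2)) for x in(w,c) for q in manip.search_frame(x,n)[:1]])
cv2.imwrite('pics/end.png',cv2.resize(np.hstack([w['pixels'][100:300,200:400],c['pixels'][140:300,170:330].repeat(1,0) if 0 else cv2.resize(c['pixels'][130:300,170:340],(200,200))]),(800,400))[:,:,::-1])"
```

```text
clock: 15.57
eef_pos: [622.1, 275.8, 288.6]
eef_rot: [3.139, -0.011, 0.452]
wrist_force: [0.0, -0.4, 0.8]
finger_gap: 0.0
scene [307.8 161.8] [ 20  11  13  13 140]
side [249.5 213.5] [ 18  39  20  20 286]
[556.5 248.5 196.9] loc -43.2 -30.9 shift -0.353 cross 0.27
{'location': [533.6, 479.2, 14.7], 'conf': 0.5}
side [-0.367  0.274]
scene [-0.343  0.234]
pinion [([718.9, 335.4, 32.0], 0.74), ([710.0, 316.1, 31.1], 0.87)]
bearing [([632.8, 462.3, 5.7], 0.84)]
tape_roll [([524.0, 463.8, 10.8], 0.9), ([533.5, 465.5, 8.3], 0.56)]
```

View pics/end.png

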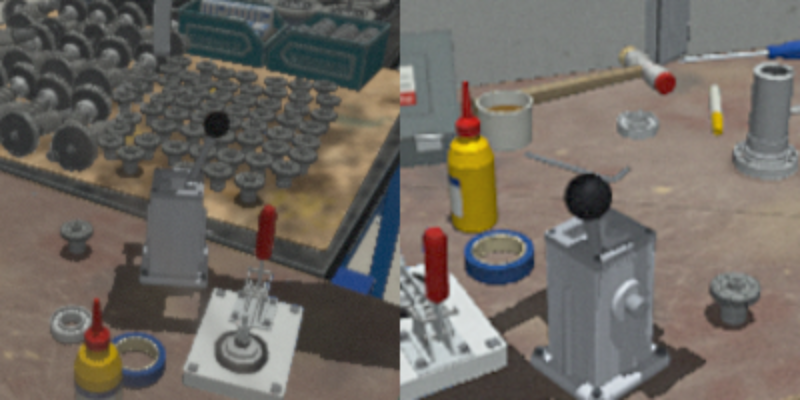

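The knob, at (217,124) in the scene half and (588,197) in the side half, leans near and right. The loose parts are where they were, and the robot is clear of everything.

```bash
python3 -c "
from cell import manip
print(manip.sign_off())"
```

```text
the job is handed in; nothing more can be done
None
```

I pushed the lever with the shut fingers, never gripping it, and it now rests in the near right slot. I handed the job in at about 16 s of the 72 s allowed; no verdict is reported.

- **Path:** the lever started at about shift -0.19, cross -0.29. I pushed it to neutral from the near side, then across to cross ≈ 0.27 with shift near 0. From the far side I pushed it to the near stop.
- **Forces:** the highest wrist force I read was about 8 N, at the stop. I only read it at the end of each move, so brief peaks in between were not seen.
- **Last checks:** after backing off, both cameras together put the lever at shift ≈ -0.35, cross ≈ 0.27. The robot was clear, with about zero wrist force. The pinion, bearing and tape roll were within about 4 mm of their first readings, which is within the detection error. The bearing was checked from the scene camera only.
- **Disagreements:**
  - Taken singly, the side camera gave cross 0.27 and shift -0.37. The scene camera gave cross 0.23 (limit 0.22) and shift -0.34. This is within calibration error, and the lane's play keeps cross at about 0.25 or more.
  - Early on, the network's knob mask in the side view was really the pinion. During the far-side push, the wrist camera's knob reports were on the tower. I ignored all of these.

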